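# Seal the tea tin with its two-part lid and take off the cover

### The arm

A 7-joint arm with a two-finger parallel gripper is mounted at the origin on the work surface; the furniture and walls round the work are solid. World frame = base frame: x ahead of the robot, y to its left, z up, the work surface at z = 0. Lengths are in m, angles in rad, forces in N, time in s.
With the tool pointing down it reaches from about 0.425 to 0.875 m from the base axis. Payload 9.9 kg.
Tool frame: the origin (TCP) lies midway between the tips of the shut fingers; the grasp point (between the pads) lies 19 mm behind it; z points along the fingers, y is the line along which they close (so a half turn about z gives the same grasp; the last joint's range is limited). The gripper opens to 85 mm and grips with 20 to 120 N. Pads are 22 mm wide; open, the fingers measure 114 mm over their backs; the gripper's body (76 mm by 85 mm) begins 54 mm behind the grasp point. The pads swing forward as they close: fully open they stand 13 mm farther back than shut.
Start: joints at [-1.428, 0.576, 0.025, 1.437, -0.015, 1.129, -0.057], TCP at [0.152, 0.658, 0.231] pointing down, gripper open.
Joint ranges: [-2.76, 2.76], [-0.34, 2.15], [-1.52, 1.57], [0.19, 2.46], [-1.09, 4.23], [0.17, 1.99], [-2.82, 2.82]. Speed limits (rad/s): [2.22, 2.22, 3.01, 3.01, 3.14, 3.14, 3.14].

### API

Orientations are given as a unit quaternion [w, x, y, z].
In Python, from plant import manip gives the robot as it stands.
- The arm moves only by the tool shift_gripper, called after "Request:" as name(argument=value, ...) on one line, values as JSON. Schema: {"type":"object","properties":{"motion":{"type":"string"},"only":{"type":"string"},"quiet":{"type":"boolean"},"lines":{"type":"string"}},"required":["motion"],"additionalProperties":false}. motion is a string of 1 to 20 rows, parted by semicolons, with the numbers parted by commas; each row has 5 numbers: dx, dy, dz in normalised numbers (1 is 0.6 m), then a turn about the tool's z in parts of the range, where 1.0 means 120 degrees, then the finger opening in m; each row shifts and turns the commanded pose from where the row before left it, along the tool's axes as they then stand; what a row does not reach is not made up. A row lasts 1/12 s, in which the tool goes at most 0.0417 m and 0.125 rad, less where a joint would pass 70% of its speed; a pose out of reach is approached as far as the arm can. The fingers move at their own pace and stop on an object; the grip force is fixed at half the most. Time passes only in rows, so rows that do not move let the fingers close. The tool returns the time, the measured TCP pose, the force, the opening and the grip force at its end. only (a regular expression) keeps the lines of the reply that match it, lines (a string "A,B") keeps lines A to B, and quiet returns only ok. No shift or turn number may pass 1 either way. Input that does not fit is refused with a message, and nothing moves.
- manip.observe(): the state, without advancing time (a new reading comes with each control period).
- manip.get_image(name): name is "scene" or "top" or "wrist"; returns a dict with "color" (420x560x3 uint8, red, green, blue), "vfov" (degrees; the focal length in pixels is half the picture's height over the tangent of half this angle, whatever the lens; pixels are square), "cx", "cy" (the principal point, pixels), "R" (3x3) and "t" (3): a world point X has camera coordinates R X + t; the wrist camera has in their place "mount" (4x4, takes a point from camera to tool coordinates, whose origin is the TCP and whose axes are the flange's). Camera axes: x right, y down, z forward; pixel columns grow to the right and rows downward; lengths in m; the calibration is good to about 2 mm. A picture is of the moment at which its call begins: read the wrist's pose just before it. There is no depth.
- manip.job_done(): hands the job in; it is judged then, once.
The state is a dict: "time": time; "q": joint angles; "qd": joint speeds; "tau": joint torques, N m; "ee_pos": TCP position; "orientation": TCP orientation; "contact_force": force on the tool from outside, world axes, zero at the start; "moment": the same for the moment, N m; "grip_width": finger opening in m; "finger_force": force on a finger pad.
Only numpy, scipy, OpenCV 4.12 (cv2) and the standard library are available. Lean on these libraries where they do the work, as an engineer would, in place of code of your own. Each camera call takes 0.05 s, during which the arm holds its last target. There are 200 camera calls.

### The job

The tea tin's two-part lid stands on the worktop: a green cover with a pale wooden collar lies over the inner lid, whose dark knob comes up through it. Carry both together by the knob, lower them onto the open tin and press the inner lid down until you feel it stop, then let go of the knob and lift the cover alone straight up by its collar, leaving the inner lid fully home in the tin. Finish still holding the cover, level and a few centimetres clear above the knob over the tin; leave everything else standing where it is.

Things in the scene. Friction and masses are not known exactly. Their poses are not given: they have to be found in the camera images.
- tea_tin: loose round open tea tin, green with brass bands, 107 mm across, 100 high, mouth 101 wide, 0.9 kg; origin under its centre, z up. A seal ring slides in its mouth.
- seal_ring (a joint): travel (m) of the black rubber ring in the tin's mouth: hole 86 mm, top face level with the rim at 0, growing downward to a hard stop at 0.008. Starts at 0 to 0.003. The lids' weight (3 to 4 N) does not move it; a further push of 3 to 4 N does; it stays where it is left.
- inner_lid: loose aluminium inner lid, 0.22 kg; origin at the centre of its underside, z up. Tapered plug 80 mm across from 0 to 14 mm, flange 95 across from 14 to 20 (enters the mouth, sits on the seal ring), upright round dark wood knob 22 across from 20 to 68 on the axis. Starts standing on its plug on the worktop. Fully home, its origin is 78 mm above the tin's and its flange just below the rim.
- cover: loose green cover, 0.12 kg; origin at the centre of its lower edge, z up. Skirt 122 mm across (116 inside) from 0 to 10 mm, top plate from 10 to 14 with a 27 mm hole, pale wood collar 52 across (42 inside) from 14 to 30. Starts on the inner lid's flange, origin 10 mm above that lid's; the knob stands 28 mm above the collar. On the tin its plate rests on the rim, origin 90 mm above the tin's.
- mug: bystander: white mug with small dark sprigs, handle at its side, 92x127x95, origin under its centre
- tea_box: bystander: red cardboard tea box, 67x103x156, origin under its centre
- teaspoon: bystander: steel teaspoon lying flat, 130x26x11, origin under its centre
- salt_shaker: bystander: glass salt shaker with grey cap, 44x44x90, origin under its centre
- sardine_tin: bystander: flat oval-cornered fish tin, yellow with a blue top, 63x105x24, origin under its centre

How it is judged:
By the outcome, as a careful person would: the job done as asked, in the order asked, and still so for the second after the job is handed in, while the arm keeps its last pose, push and grip.
It also fails if it takes over 58 s, if anything falls off the work surface, if the arm or the gripper's body presses on something with over 40 N, if the wrist force passes 120 N, or if a joint passes its speed limit or range.

## Working session

There is one attempt and no reset: what is moved stays moved. The work goes in short steps, Python scripts to look and compute and a tool call to move; the robot and the scene stay as the last step left them, time stands still between calls to the robot, and variables do not carry over. Pictures are saved under pics/ and viewed, at most 10 in all, crops included, and the job is handed in when it is done.

```bash
mkdir -p pics; ls
```

Run:
```python
from plant import manip
import cv2,pickle
s=manip.observe();print(s)
d={}
for n in("scene","top","wrist"):
    d[n]=manip.get_image(n);print(n,{k:v for k,v in d[n].items() if k!='color'})
    cv2.imwrite(f"pics/{n}0.png",d[n]["color"][:,:,::-1])
pickle.dump((s,d),open("im0.pkl","wb"))
```

```text
pics
plant.py
{'time': 0.0, 'q': array([-1.42781042,  0.57654005,  0.0248354 ,  1.43792827, -0.01502985,
        1.12900653, -0.05651173]), 'qd': array([ 0.0006158 , -0.00125703, -0.00010297,  0.00036725, -0.00193808,
        0.0002434 , -0.00011932]), 'tau': array([-4.12557165e-04, -7.65749073e+01,  2.24986956e+00, -2.85965413e+01,
        1.51764031e-02,  1.26986112e-02,  2.52891745e-06]), 'ee_pos': array([0.15164749, 0.65726467, 0.23042998]), 'orientation': array([-6.73803529e-05,  1.13141824e-01,  9.93578485e-01, -8.46396116e-04]), 'contact_force': array([-0.23248997, -0.32191876, -0.71402475]), 'moment': array([-0.02143715,  0.03074445, -0.01639347]), 'finger_force': 0.0, 'grip_width': 0.08525075373177327}
scene {'vfov': 43.18750074073694, 'cx': 283.24878533921225, 'cy': 209.4363083486628, 'R': array([[-0.50510229, -0.8630549 ,  0.00281565],
       [-0.33886136,  0.19531584, -0.92033945],
       [ 0.79375353, -0.46581967, -0.39111044]]), 't': array([0.50352781, 0.22698081, 0.8843306 ])}
top {'vfov': 48.0121945861148, 'cx': 278.02116831130934, 'cy': 213.50884918362408, 'R': array([[-0.02717652, -0.99898229, -0.03599739],
       [-0.98043869,  0.03365997, -0.19392518],
       [ 0.1949395 ,  0.03002303, -0.98035566]]), 't': array([0.27579363, 0.52052794, 1.00370153])}
wrist {'vfov': 62.49335705238398, 'cx': 278.0541581226925, 'cy': 212.95236806086703, 'mount': array([[-1.54625033e-03, -9.60402903e-01, -2.78610611e-01,
         6.96786432e-02],
       [ 9.99998680e-01, -1.34617917e-03, -9.09419443e-04,
         5.70441017e-04],
       [ 4.98349273e-04, -2.78611650e-01,  9.60403717e-01,
        -1.41669482e-01],
       [ 0.00000000e+00,  0.00000000e+00,  0.00000000e+00,
         1.00000000e+00]])}
```

View pics/top0.png

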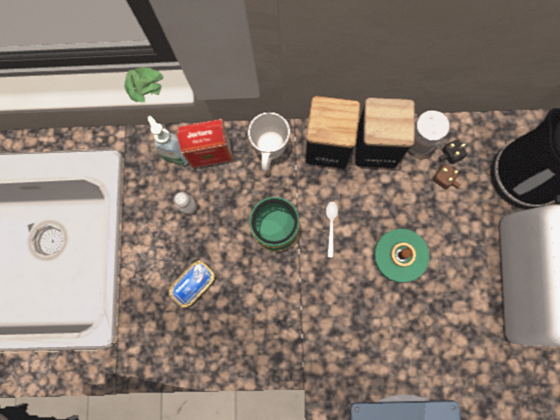

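View pics/scene0.png

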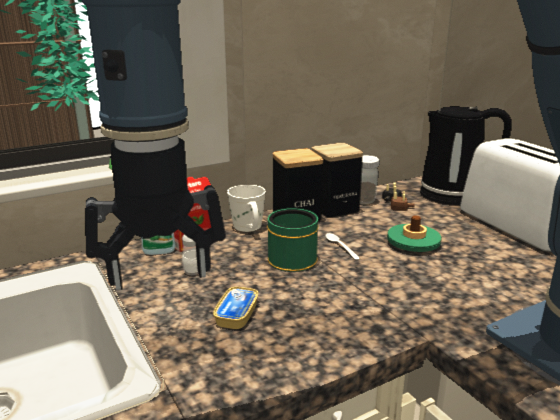

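The top view shows the tin mouth around (275,222), the lid set at (403,254) with the knob at about (406,254), and the spoon at (332,230) between them. In the scene view the tin is at (292,238) and the lid set at (414,236).

Create h.py:
```python
import numpy as np,cv2,pickle
from scipy.spatial.transform import Rotation as Ro
def cam(im,s=None):
    f=210/np.tan(np.radians(im["vfov"])/2)
    if "R" in im: R=np.array(im["R"]);return f,im["cx"],im["cy"],R.T,-R.T@np.array(im["t"])
    q=s["orientation"];A=Ro.from_quat([q[1],q[2],q[3],q[0]]).as_matrix();M=np.array(im["mount"])
    return f,im["cx"],im["cy"],A@M[:3,:3],A@M[:3,3]+s["ee_pos"]
def rays(im,p,s=None):
    f,cx,cy,R,c=cam(im,s);p=np.atleast_2d(p).astype(float)
    d=np.c_[(p[:,0]-cx)/f,(p[:,1]-cy)/f,np.ones(len(p))]@R.T
    return c,d
def plane(im,p,z,s=None):
    c,d=rays(im,p,s);return c+d*((z-c[2])/d[:,2])[:,None]
def circ(P):  # circle fit
    A=np.c_[2*P[:,:2],np.ones(len(P))];x=np.linalg.lstsq(A,(P[:,:2]**2).sum(1),rcond=None)[0]
    return x[0],x[1],np.sqrt(x[2]+x[0]**2+x[1]**2)
def tri(a,pa,b,pb,sa=None,sb=None):
    c1,d1=rays(a,pa,sa);c2,d2=rays(b,pb,sb);d1=d1[0];d2=d2[0]
    k=np.linalg.lstsq(np.c_[d1,-d2],c2-c1,rcond=None)[0]
    p,q=c1+k[0]*d1,c2+k[1]*d2;return (p+q)/2,np.linalg.norm(p-q)
def green(im,box=None):
    h=cv2.cvtColor(im["color"],cv2.COLOR_RGB2HSV);m=cv2.inRange(h,(60,90,20),(95,255,255))
    if box: x0,y0,x1,y1=box;k=np.zeros_like(m);k[y0:y1,x0:x1]=255;m&=k
    return cv2.morphologyEx(m,cv2.MORPH_OPEN,np.ones((3,3),np.uint8))
def big(m):
    c=max(cv2.findContours(m,cv2.RETR_EXTERNAL,cv2.CHAIN_APPROX_NONE)[0],key=cv2.contourArea)
    return c[:,0,:].astype(float)
```

Run:
```python
from h import *
s,d=pickle.load(open("im0.pkl","rb"))
t,sc,w=d["top"],d["scene"],d["wrist"]
for n,im,b in(("top",t,(360,210,450,300)),("scene",sc,(370,200,460,260))):
    c=big(green(im,b));print(n,"lid",cv2.fitEllipse(cv2.convexHull(c.astype(np.int32))),circ(plane(im,cv2.convexHull(c.astype(np.int32))[:,0],.022)))
c=big(green(t,(230,180,320,270)));hu=cv2.convexHull(c.astype(np.int32))[:,0]
print("tin top",c.min(0),c.max(0))
c=big(green(sc,(250,195,330,290)));print("tin scene",c.min(0),c.max(0))
a=cv2.resize(t["color"][170:310,225:455],None,fx=3.4,fy=3.4,interpolation=2)[:,:,::-1]
b=cv2.resize(sc["color"][195:285,255:455],None,fx=3,fy=3,interpolation=2)[:,:,::-1]
cv2.imwrite("pics/a.png",a);cv2.imwrite("pics/b.png",b)
```

```text
top lid ((401.2278137207031, 255.2631072998047), (52.06414794921875, 53.94335174560547), 121.68419647216797) (np.float64(0.43045307509940917), np.float64(-0.014977851709917445), np.float64(0.059718517533049326))
scene lid ((413.8347473144531, 237.45419311523438), (27.091777801513672, 55.070159912109375), 96.4566421508789) (np.float64(0.4202556204607058), np.float64(-0.007126446958131971), np.float64(0.066424303320062))
tin top [256. 207.] [293. 240.]
tin scene [268. 234.] [316. 268.]
```

View pics/a.png

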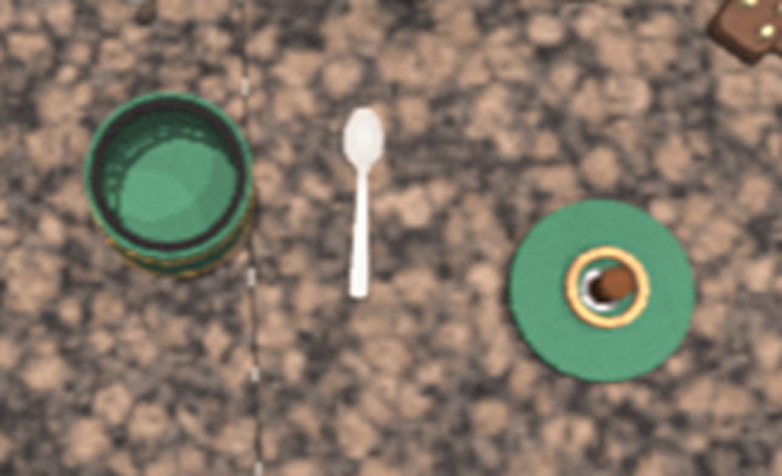

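View pics/b.png

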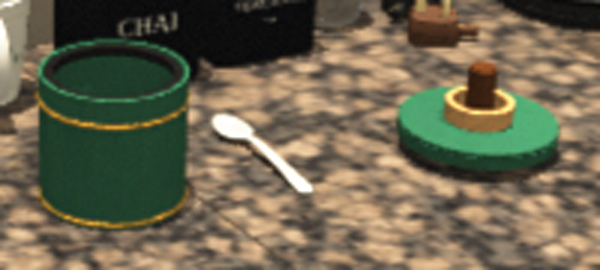

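The crops show the rim of the tin, centred at top-image (274.4,222.1) and scene-image (293,218), with a black seal ring close to the rim. The knob's top is at (407.1,252.4) in top and (416,217.7) in scene. Everything stands upright.

Run:
```python
from h import *
s,d=pickle.load(open("im0.pkl","rb"))
t,sc=d["top"],d["scene"]
for n,a,b in(("knobtop",(407.1,252.4),(416,217.7)),("rim",(274.4,222.1),(293,218)),("plate",(402.1,255.3),(414.3,235))):
    print(n,tri(t,a,sc,b))
a=np.array([(86,177),(250,177),(168,94),(168,259)])/3.4+[225,170]
print(circ(plane(t,a,.1)));print(plane(t,(402.1,255.3),.024))
q=s["orientation"];print(Ro.from_quat([q[1],q[2],q[3],q[0]]).as_matrix())
```

```text
knobtop (array([ 0.43120107, -0.01920863,  0.06329555]), np.float64(0.0008983031708006083))
rim (array([0.50159902, 0.26652078, 0.0988946 ]), np.float64(0.0003085925097029038))
plate (array([ 0.42940737, -0.01780685,  0.02059783]), np.float64(0.001202610651517483))
(np.float64(0.5024477676117043), np.float64(0.2666429800766621), np.float64(0.0523374199991206))
[[ 0.42946965 -0.01658003  0.024     ]]
[[-9.74397846e-01  2.24830450e-01 -3.25420939e-04]
 [ 2.24830678e-01  9.74396423e-01 -1.66667487e-03]
 [-5.76302629e-05 -1.69716901e-03 -9.99998558e-01]]
```

Careful with the scale: shifts go in shares of 0.6 m and turns go in shares of 120 degrees. That gives: -0.0268 m / 0.6 = -0.0447, -0.0189 m / 0.6 = -0.0315.

Request:
shift_gripper(motion="-0.0447,-0.0315,0,0,0.085;-0.0447,-0.0315,0,0,0.085;-0.0447,-0.0315,0,0,0.085;-0.0447,-0.0315,0,0,0.085;-0.0447,-0.0315,0,0,0.085;-0.0447,-0.0315,0,0,0.085;-0.0447,-0.0315,0,0,0.085;-0.0447,-0.0315,0,0,0.085;-0.0447,-0.0315,0,0,0.085;-0.0447,-0.0315,0,0,0.085;-0.0447,-0.0315,0,0,0.085;-0.0447,-0.0315,0,0,0.085;-0.0447,-0.0315,0,0,0.085;-0.0447,-0.0315,0,0,0.085;-0.0447,-0.0315,0,0,0.085;-0.0447,-0.0315,0,0,0.085;0,0,0,0,0.085;0,0,0,0,0.085")

```text
time: 1.65
ee_pos: [0.5028, 0.2645, 0.231]
orientation: [0.0, 0.115, 0.993, -0.0]
contact_force: [-0.9, 1.3, -0.9]
grip_width: 0.0849
finger_force: 0.0
```

Run:
```python
from plant import manip
from h import *
s=manip.observe();w=manip.get_image("wrist");pickle.dump((s,w),open("im1.pkl","wb"));print(s["ee_pos"],s["q"],s["contact_force"])
cv2.imwrite("pics/w1.png",w["color"][:,:,::-1])
```

```text
[0.50278195 0.26446533 0.23104045] [-0.6317391   0.41790228  0.09468148  1.72903355 -0.04478846  0.99725236
  0.8188061 ] [-0.89552781  1.25649182 -0.93928041]
```

View pics/w1.png

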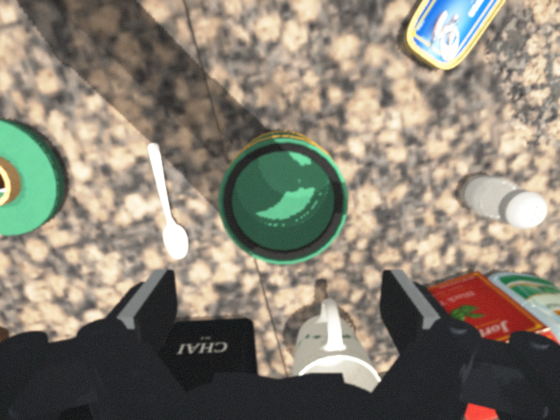

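The wrist view shows the tin mouth centred at about (283,202) with the black ring inside it. The spoon is to its left, and the lid is at the left edge of the image.

Add to h.py:
```python
def ringfit(im,s,box,z):
    g=im["color"].max(2).astype(int);x0,y0,x1,y1=box
    m=np.zeros(g.shape,np.uint8);m[y0:y1,x0:x1]=(g[y0:y1,x0:x1]<45)*255
    m=cv2.morphologyEx(m,cv2.MORPH_OPEN,np.ones((3,3),np.uint8))
    c=big(m);h=cv2.convexHull(c.astype(np.int32))[:,0];return c.min(0),c.max(0),circ(plane(im,h,z,s))
```

Run:
```python
from h import *
s,w=pickle.load(open("im1.pkl","rb"))
print(ringfit(w,s,(215,130,355,268),.098))
# outer rim, 4 edge pixels: scan saturation of green along columns/rows
print(circ(plane(w,np.array([(219,203),(349,203),(284,266)]),.1,s)))
```

```text
(array([243., 144.]), array([279., 162.]), (np.float64(0.4757988047681559), np.float64(0.2633928454568157), np.float64(0.01976265346041167)))
(np.float64(0.5077598402163785), np.float64(0.2684659690896169), np.float64(0.05296179625499153))
```

Add to h.py:
```python
def radial(im,s,c0,z,r0,r1,chan,sign,it=3):
    """strongest radial step of chan between r0,r1 about c0 on plane z -> circle fit"""
    f,cx,cy,R,c=cam(im,s);G=cv2.GaussianBlur(chan.astype(np.float32),(0,0),0.8);c0=np.array(c0,float)
    th=np.radians(np.arange(0,360,4));r=np.arange(r0,r1,.0003)
    for _ in range(it):
        P=np.stack([c0[0]+np.cos(th)[:,None]*r,c0[1]+np.sin(th)[:,None]*r,np.full((len(th),len(r)),z)],-1)
        X=(P-c)@R;u=(f*X[...,0]/X[...,2]+cx).astype(np.float32);v=(f*X[...,1]/X[...,2]+cy).astype(np.float32)
        g=sign*np.gradient(cv2.remap(G,u,v,1),axis=1);k=g.argmax(1);E=P[np.arange(len(th)),k]
        ok=g.max(1)>np.median(g.max(1))*.4
        for _ in range(4):
            q=circ(E[ok]);res=abs(np.hypot(E[:,0]-q[0],E[:,1]-q[1])-q[2]);ok=res<max(.0008,2*np.median(res[ok]))
        c0=np.array(q[:2])
    return q,ok.sum(),res[ok].mean()
```

Run:
```python
from h import *
s,w=pickle.load(open("im1.pkl","rb"));_,d=pickle.load(open("im0.pkl","rb"))
for n,im,ss,c in(("w",w,s,(.505,.267)),("t",d["top"],None,(.502,.267))):
    ch=im["color"][...,1]
    print(n,radial(im,ss,c,.1,.044,.0565,ch,1))   # mouth edge dark->green
    print(n,radial(im,ss,c,.098,.036,.048,ch,-1)) # hole edge
im=w;print(radial(im,s,(.43,-.017),.024,.05,.07,cv2.cvtColor(im["color"],cv2.COLOR_RGB2HSV)[...,1],-1))
im=d["top"];print(radial(im,None,(.43,-.017),.024,.05,.07,cv2.cvtColor(im["color"],cv2.COLOR_RGB2HSV)[...,1],-1))
```

```text
w ((np.float64(0.5058036908915857), np.float64(0.2681807922465641), np.float64(0.049603434181399245)), np.int64(75), np.float64(0.00020998897280944035))
w ((np.float64(0.5045194782549716), np.float64(0.26800076672064593), np.float64(0.04175445963690939)), np.int64(89), np.float64(0.00017294886600811526))
t ((np.float64(0.5042577672978829), np.float64(0.2677084329900758), np.float64(0.049096958806117134)), np.int64(76), np.float64(0.00030115554413616337))
t ((np.float64(0.49988266202370324), np.float64(0.2673489206812054), np.float64(0.03889533439063421)), np.int64(41), np.float64(0.0005234691126389559))
((np.float64(0.43225035387402805), np.float64(-0.006405669026593924), np.float64(0.05976296674015207)), np.int64(23), np.float64(0.0003560850772661765))
((np.float64(0.4301629800797594), np.float64(-0.014662274020791594), np.float64(0.060132531987293)), np.int64(67), np.float64(0.0003597159434803352))
```

To row units: -0.029 m / 0.6 = -0.0483, 0.0005 m / 0.6 = 0.0008.

Request:
shift_gripper(motion="0.0008,-0.0483,0,0,0.085;0.0008,-0.0483,0,0,0.085;0.0008,-0.0483,0,0,0.085;0.0008,-0.0483,0,0,0.085;0.0008,-0.0483,0,0,0.085;0.0008,-0.0483,0,0,0.085;0.0008,-0.0483,0,0,0.085;0.0008,-0.0483,0,0,0.085;0.0008,-0.0483,0,0,0.085;0.0008,-0.0483,0,0,0.085;0,0,0,0,0.085;0,0,0,0,0.085")

```text
time: 2.7
ee_pos: [0.4311, -0.0147, 0.2315]
orientation: [0.0, 0.114, 0.994, 0.0]
contact_force: [-0.1, 1.3, -0.1]
grip_width: 0.0849
finger_force: 0.0
```

Run:
```python
from plant import manip
from h import *
s=manip.observe();w=manip.get_image("wrist");pickle.dump((s,w),open("im2.pkl","wb"));print(s["ee_pos"],s["q"],s["contact_force"])
cv2.imwrite("pics/w2.png",w["color"][:,:,::-1])
print(radial(w,s,(.432,-.015),.024,.05,.07,cv2.cvtColor(w["color"],cv2.COLOR_RGB2HSV)[...,1],-1))
print(radial(w,s,(.432,-.015),.040,.022,.032,w["color"][...,0],-1))
```

```text
[ 0.43108013 -0.01473697  0.23149204] [-0.22127059  0.21850533  0.18132366  2.0449011  -0.05112167  0.88207584
  1.33134367] [-0.11275712  1.34509363 -0.14920305]
((np.float64(0.432173838924091), np.float64(-0.016048016607187993), np.float64(0.05985129152417748)), np.int64(81), np.float64(0.00026463516407939123))
((np.float64(0.432135720742222), np.float64(-0.016071058929402082), np.float64(0.025873952446421537)), np.int64(89), np.float64(0.00021058119918497187))
```

View pics/w2.png

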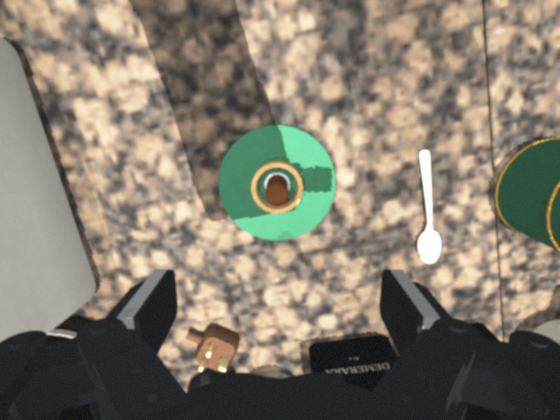

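The wrist view shows the cover at (278,182), the collar at (276,187), and the knob, leaning towards the bottom of the image, at about (278,190).

Run:
```python
from h import *
s,w=pickle.load(open("im2.pkl","rb"))
h=cv2.cvtColor(w["color"],cv2.COLOR_RGB2HSV)
m=np.zeros(h.shape[:2],np.uint8);m[172:206,262:294]=(w["color"].max(2)[172:206,262:294]<140)*255
m&=~green(w)
c=big(m);print(c.min(0),c.max(0))
for y in range(170,212,3): print(y,[tuple(int(v) for v in w["color"][y,x]) for x in range(262,296,3)])
for v in(189,190,191,192): print(plane(w,(277.5,v),.068,s))
```

```text
[262. 175.] [293. 205.]
170 [(242, 204, 133), (197, 163, 109), (109, 121, 89), (65, 110, 82), (65, 113, 89), (65, 114, 88), (55, 102, 77), (71, 118, 90), (115, 122, 88), (229, 191, 125), (242, 206, 135), (216, 174, 114)]
173 [(177, 153, 103), (66, 110, 84), (74, 121, 95), (147, 165, 153), (178, 182, 176), (186, 184, 183), (190, 193, 190), (122, 142, 129), (70, 118, 90), (81, 118, 89), (207, 173, 118), (242, 203, 132)]
176 [(61, 104, 79), (78, 125, 100), (210, 213, 208), (184, 177, 173), (96, 77, 64), (88, 62, 46), (109, 94, 85), (172, 165, 159), (179, 188, 180), (65, 115, 86), (79, 119, 90), (227, 188, 126)]
179 [(60, 112, 88), (169, 180, 173), (195, 187, 182), (79, 52, 33), (84, 56, 36), (79, 53, 34), (79, 52, 34), (78, 55, 42), (179, 176, 174), (127, 146, 135), (67, 116, 89), (132, 145, 101)]
182 [(74, 131, 102), (226, 225, 223), (114, 97, 89), (83, 55, 36), (86, 59, 40), (89, 57, 38), (77, 53, 30), (75, 46, 28), (109, 96, 92), (179, 184, 180), (70, 126, 96), (81, 133, 101)]
185 [(73, 126, 99), (205, 202, 201), (88, 62, 42), (110, 72, 43), (116, 75, 48), (114, 74, 45), (102, 66, 38
[... 1068 characters left out ...]
, 43), (111, 72, 44), (108, 71, 44), (103, 64, 36), (98, 73, 46), (113, 98, 69), (145, 118, 78), (220, 174, 114), (244, 209, 137)]
206 [(234, 193, 125), (218, 169, 110), (162, 128, 85), (153, 120, 82), (139, 106, 70), (138, 106, 71), (142, 111, 72), (153, 122, 79), (181, 144, 96), (232, 189, 122), (237, 198, 132), (161, 170, 120)]
209 [(145, 152, 109), (230, 191, 126), (232, 189, 122), (223, 179, 118), (205, 163, 105), (220, 173, 113), (225, 180, 117), (238, 199, 130), (240, 201, 131), (226, 186, 122), (132, 140, 98), (100, 197, 144)]
[[ 0.4275681  -0.01404238  0.068     ]]
[[ 0.42846334 -0.01425178  0.068     ]]
[[ 0.42936005 -0.01446153  0.068     ]]
[[ 0.43025824 -0.01467162  0.068     ]]
```

To row units: 0.03 m / 0.6 = 0.05, -0.0005 m / 0.6 = -0.0008.

Request:
shift_gripper(motion="0,0,0.05,0,0.085;0,0,0.05,0,0.085;0,0,0.05,0,0.085;0,0,0.05,0,0.085;-0.0008,0,0.05,0,0.085;0,0,0.0333,0,0.085;0,0,0.0208,0,0.085;0,0,0.0083,0,0.085;0,0,0,0,0.085;0,0,0,0,0;0,0,0,0,0;0,0,0,0,0;0,0,0,0,0;0,0,0,0,0;0,0,0,0,0;0,0,0,0,0;0,0,0,0,0;0,0,0,0,0;0,0,0,0,0")

```text
time: 4.33
ee_pos: [0.4323, -0.0151, 0.0442]
orientation: [0.0, 0.113, 0.994, 0.0]
contact_force: [-0.8, -1.5, 6.9]
grip_width: 0.0199
finger_force: 58.7
```

To row units: -0.03 m / 0.6 = -0.05, 0.0293 m / 0.6 = 0.0488.

Request:
shift_gripper(motion="0,0,-0.0167,0,0;0,0,-0.0333,0,0;0,0,-0.05,0,0;0,0,-0.05,0,0;0,0,-0.05,0,0;0,0,-0.05,0,0;-0.0008,0.0322,0,0,0;-0.0012,0.0488,0,0,0;-0.0012,0.0488,0,0,0;-0.0012,0.0488,0,0,0;-0.0012,0.0488,0,0,0;-0.0012,0.0488,0,0,0;-0.0012,0.0488,0,0,0;-0.0012,0.0488,0,0,0;-0.0012,0.0488,0,0,0;-0.0012,0.0488,0,0,0;-0.0008,0.0162,0,0,0;0,0,0,0,0;0,0,0,0,0;0,0,0,0,0")

```text
time: 6.0
ee_pos: [0.5045, 0.267, 0.1934]
orientation: [-0.0, 0.114, 0.994, -0.001]
contact_force: [-0.1, -0.4, -2.9]
grip_width: 0.0197
finger_force: 60.2
```

Run:
```python
from plant import manip
from h import *
s=manip.observe();print(s["ee_pos"],s["orientation"],s["contact_force"],s["moment"],s["grip_width"])
w=manip.get_image("wrist");t=manip.get_image("top");sc=manip.get_image("scene");pickle.dump((s,w,t,sc),open("im3.pkl","wb"))
cv2.imwrite("pics/w3.png",np.hstack([w["color"][:,60:460],sc["color"][60:480,120:520]])[:,:,::-1])
```

```text
[0.50453078 0.26701353 0.19339089] [-4.39551299e-04  1.13779658e-01  9.93505590e-01 -7.99793084e-04] [-0.11333835 -0.37183412 -2.85172572] [ 0.00341035 -0.05012954 -0.01100879] 0.019739329230143262Traceback (most recent call last):
  File "<stdin>", line 5, in <module>
    return _nx.concatenate(arrs, 1, dtype=dtype, casting=casting)
           ~~~~~~~~~~~~~~~^^^^^^^^^^^^^^^^^^^^^^^^^^^^^^^^^^^^^^^
ValueError: all the input array dimensions except for the concatenation axis must match exactly, but along dimension 0, the array at index 0 has size 420 and the array at index 1 has size 360
```

Run:
```python
from h import *
s,w,t,sc=pickle.load(open("im3.pkl","rb"))
cv2.imwrite("pics/w3.png",np.hstack([w["color"][:,80:480],sc["color"][:,110:510]])[:,:,::-1])
S=lambda im:cv2.cvtColor(im["color"],cv2.COLOR_RGB2HSV)[...,1]
for z in(.168,.172,.176):
  print(z,radial(w,s,(.505,.268),z,.053,.068,S(w),-1))
```

```text
0.168 ((np.float64(0.5046914530550034), np.float64(0.26590959771445954), np.float64(0.061463924432120516)), np.int64(70), np.float64(0.0002920292678126673))
0.172 ((np.float64(0.5030587423578657), np.float64(0.26631590067705485), np.float64(0.059973122984014374)), np.int64(70), np.float64(0.00027621370123066813))
0.176 ((np.float64(0.5014828351900064), np.float64(0.26678439909285995), np.float64(0.058566686554682945)), np.int64(67), np.float64(0.0002462621212141237))
```

View pics/w3.png

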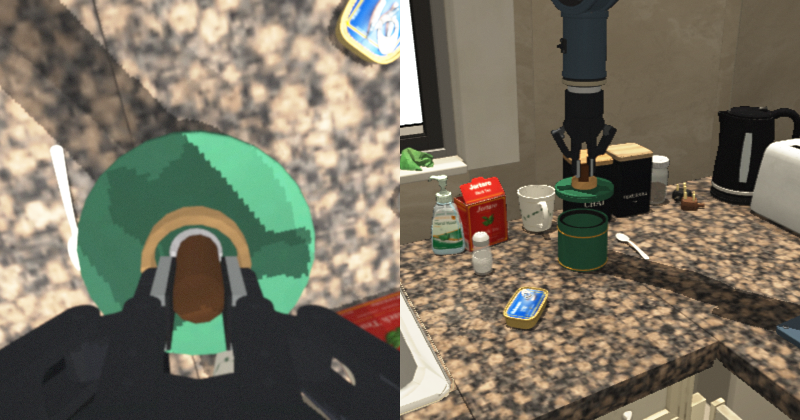

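The lid set is held level over the tin. In the wrist half of the picture the cover is centred about (196,245), with the knob between the pads and the collar untouched. Nothing else has moved.

To row units: 0.02 m / 0.6 = 0.0333, 0.0012 m / 0.6 = 0.002.

Request:
shift_gripper(motion="-0.0012,0.002,0.0167,0,0;0,0,0.0333,0,0;0,0,0.025,0,0;0,0,0.0133,0,0;0,0,0.0067,0,0;0,0,0.0033,0,0;0,0,0,0,0;0,0,0,0,0")

```text
time: 6.82
ee_pos: [0.5063, 0.2698, 0.1354]
orientation: [0.0, 0.113, 0.994, 0.0]
contact_force: [0.2, -0.2, -3.4]
grip_width: 0.0198
finger_force: 60.2
```

Request:
shift_gripper(motion="0,0,0.0017,0,0;0,0,0.0017,0,0;0,0,0.0017,0,0;0,0,0.0017,0,0;0,0,0.0017,0,0;0,0,0,0,0")

```text
time: 7.32
ee_pos: [0.5058, 0.2696, 0.1296]
orientation: [-0.0, 0.113, 0.994, -0.0]
contact_force: [0.4, 0.7, -3.7]
grip_width: 0.0199
finger_force: 60.2
```

To row units: -0.001 m / 0.6 = -0.0017.

Request:
shift_gripper(motion="0,-0.0017,0,0,0;0,0,0.0017,0,0;0,0,0.0017,0,0;0,0,0,0,0")

```text
time: 7.65
ee_pos: [0.5057, 0.2685, 0.128]
orientation: [0.0, 0.113, 0.994, 0.0]
contact_force: [-1.8, -1.7, 2.3]
grip_width: 0.0202
finger_force: 60.8
```

Request:
shift_gripper(motion="0,0,0.0017,0,0;0,0,0.0017,0,0;0,0,0,0,0")

```text
time: 7.9
ee_pos: [0.5057, 0.2685, 0.1258]
orientation: [0.0, 0.113, 0.994, -0.0]
contact_force: [-1.2, -1.4, 3.4]
grip_width: 0.0198
finger_force: 60.9
```

To row units: 0.001 m / 0.6 = 0.0017.

Request:
shift_gripper(motion="0,0,0.0017,0,0;0,0,0.0017,0,0;0,0,0,0,0")

```text
time: 8.15
ee_pos: [0.5057, 0.2686, 0.1237]
orientation: [0.0, 0.113, 0.994, -0.0]
contact_force: [-1.5, -1.6, 2.4]
grip_width: 0.02
finger_force: 60.9
```

Request:
shift_gripper(motion="0,0,0.0017,0,0;0,0,0.0017,0,0;0,0,0,0,0")

```text
time: 8.4
ee_pos: [0.5058, 0.2685, 0.122]
orientation: [0.0, 0.113, 0.994, -0.0]
contact_force: [-1.9, -3.0, 6.3]
grip_width: 0.0196
finger_force: 61.4
```

Request:
shift_gripper(motion="0,0,0.0017,0,0;0,0,0,0,0")

```text
time: 8.57
ee_pos: [0.5059, 0.2685, 0.1218]
orientation: [0.0, 0.113, 0.994, 0.0]
contact_force: [-4.9, -4.6, 17.0]
grip_width: 0.0197
finger_force: 62.5
```

To row units: 0.0005 m / 0.6 = 0.0008.

Request:
shift_gripper(motion="0,0,0.0008,0,0;0,0,0,0,0;0,0,0,0,0")

```text
time: 8.82
ee_pos: [0.5059, 0.2686, 0.1218]
orientation: [0.0, 0.113, 0.994, 0.0]
contact_force: [-5.8, -4.5, 20.7]
grip_width: 0.0196
finger_force: 63.1
```

Request:
shift_gripper(motion="0,0,-0.0017,0,0;0,0,0,0,0;0,0,0,0,0.085;0,0,0,0,0.085;0,0,0,0,0.085;0,0,0,0,0.085;0,0,0,0,0.085;0,0,0,0,0.085;0,0,0,0,0.085;0,0,0,0,0.085")

```text
time: 9.65
ee_pos: [0.5057, 0.2687, 0.1212]
orientation: [-0.0, 0.113, 0.994, -0.0]
contact_force: [-0.3, -0.9, 0.2]
grip_width: 0.0849
finger_force: 0.0
```

Request:
shift_gripper(motion="0,0,-0.0167,0,0.085;0,0,-0.05,0,0.085;0,0,-0.05,0,0.085;0,0,-0.05,0,0.085;0,0,-0.0167,0,0.085;0,0,0,0,0.085;0,0,0,0,0.085")

```text
time: 10.23
ee_pos: [0.5057, 0.2688, 0.2319]
orientation: [0.0, 0.113, 0.994, 0.0]
contact_force: [-0.4, 0.1, -0.1]
grip_width: 0.0847
finger_force: 0.0
```

Run:
```python
from plant import manip
from h import *
s=manip.observe();print(s["ee_pos"])
w=manip.get_image("wrist");t=manip.get_image("top");sc=manip.get_image("scene");pickle.dump((s,w,t,sc),open("im4.pkl","wb"))
cv2.imwrite("pics/w4.png",np.hstack([w["color"][60:340,120:440],cv2.resize(sc["color"][180:280,240:350],None,fx=2.8,fy=2.8,interpolation=2)])[:,:,::-1])
S=lambda im:cv2.cvtColor(im["color"],cv2.COLOR_RGB2HSV)[...,1]
print(radial(w,s,(.505,.268),.104,.053,.068,S(w),-1))
print(radial(w,s,(.505,.268),.120,.022,.032,w["color"][...,0],-1))
print(radial(t,None,(.505,.268),.104,.053,.068,S(t),-1))
```

```text
[0.50569774 0.26876762 0.23190663]
((np.float64(0.5037859115592644), np.float64(0.26777575081374083), np.float64(0.05955589505051531)), np.int64(87), np.float64(0.00027675698702774086))
((np.float64(0.5036215361720382), np.float64(0.2678205037698983), np.float64(0.025842474819382073)), np.int64(72), np.float64(0.0002852935719275334))
((np.float64(0.503602098438567), np.float64(0.2653687247737397), np.float64(0.06162341115536356)), np.int64(35), np.float64(0.0006286947903250894))
```

View pics/w4.png

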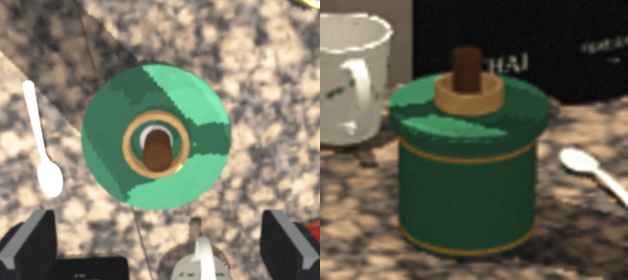

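The cover sits level on the tin with the knob standing through the collar, and the collar is centred at about (156,145) in the crop. The fingers are clear.

To row units: 0.03 m / 0.6 = 0.05, 0.025 m / 0.6 = 0.0417.

Request:
shift_gripper(motion="0.0028,-0.0023,0.0333,0,0.085;0,0,0.05,0,0.085;0,0,0.05,0,0.085;0,0,0.0417,0,0.085;0,0,0.025,0,0.085;0,0,0.01,0,0.085;0,0,0,0,0.085;0,0,0,0,0.085")

```text
time: 11.05
ee_pos: [0.5037, 0.2676, 0.1052]
orientation: [-0.0, 0.113, 0.994, -0.0]
contact_force: [0.6, 0.3, 1.1]
grip_width: 0.0847
finger_force: 0.0
```

Request:
shift_gripper(motion="0,0,0,0,0.07;0,0,0,0,0.06;0,0,0,0,0.055;0,0,0,0,0.05;0,0,0,0,0.04;0,0,0,0,0;0,0,0,0,0;0,0,0,0,0;0,0,0,0,0;0,0,0,0,0")

```text
time: 11.88
ee_pos: [0.5041, 0.2679, 0.1069]
orientation: [0.001, 0.113, 0.994, 0.001]
contact_force: [-2.2, 0.0, 10.7]
grip_width: 0.0494
finger_force: 60.0
```

To row units: -0.005 m / 0.6 = -0.0083, -0.003 m / 0.6 = -0.005.

Request:
shift_gripper(motion="0,0,-0.0033,0,0;0,0,-0.005,0,0;0,0,-0.0083,0,0;0,0,0,0,0;0,0,0,0,0")

```text
time: 12.3
ee_pos: [0.5039, 0.2678, 0.1156]
orientation: [0.0, 0.113, 0.994, 0.0]
contact_force: [-0.4, -0.4, -1.0]
grip_width: 0.0492
finger_force: 62.1
```

```bash
python3 -c "
from plant import manip
s=manip.observe();print(s['contact_force'],s['moment'],s['ee_pos'])"
```

```text
[-0.43026172 -0.38325574 -1.02507458] [ 0.015238   -0.0129293   0.00671272] [0.50386406 0.26780966 0.11564803]
```

To row units: -0.01 m / 0.6 = -0.0167, -0.008 m / 0.6 = -0.0133.

Request:
shift_gripper(motion="0,0,-0.0083,0,0;0,0,-0.01,0,0;0,0,-0.01,0,0;0,0,-0.01,0,0;0,0,-0.0133,0,0;0,0,-0.0167,0,0;0,0,-0.0167,0,0;0,0,-0.0167,0,0;0,0,-0.0167,0,0;0,0,-0.0133,0,0;0,0,-0.0067,0,0;0,0,0,0,0;0,0,0,0,0;0,0,0,0,0;0,0,0,0,0")

```text
time: 13.55
ee_pos: [0.5034, 0.2675, 0.1977]
orientation: [-0.0, 0.113, 0.994, -0.0]
contact_force: [0.3, 0.3, -1.8]
grip_width: 0.0493
finger_force: 62.1
```

Run:
```python
from plant import manip
from h import *
s=manip.observe();print(s["ee_pos"],s["contact_force"])
t=manip.get_image("top");sc=manip.get_image("scene");pickle.dump((s,t,sc),open("im5.pkl","wb"))
cv2.imwrite("pics/w5.png",np.hstack([t["color"][100:320,170:350],sc["color"][100:320,180:420]])[:,:,::-1].repeat(1,0))
a=cv2.imread("pics/w5.png");cv2.imwrite("pics/w5.png",cv2.resize(a,None,fx=1.9,fy=1.9,interpolation=2))
```

```text
[0.50341474 0.26751747 0.1977268 ] [ 0.33953551  0.31113466 -1.76137858]
```

View pics/w5.png

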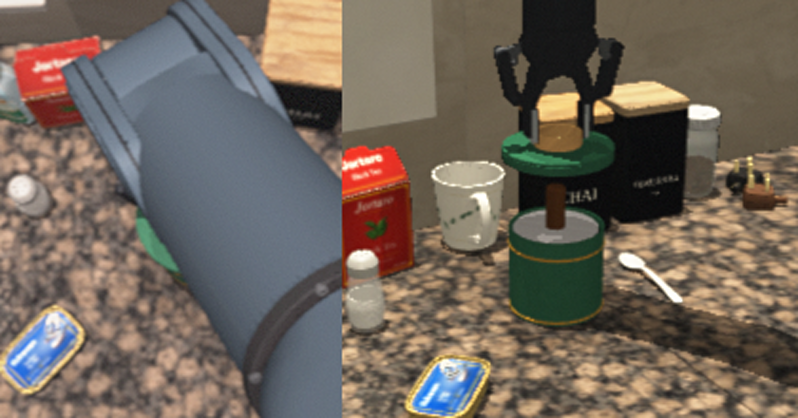

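The cover is held level above the knob. The inner lid sits just below the rim with its knob upright, its top at scene pixel (292,198). Next I check the knob's height as evidence that the lid is fully home.

Run:
```python
from h import *
s,t,sc=pickle.load(open("im5.pkl","rb"))
f,cx,cy,R,c=cam(sc)
for z in(.100,.142,.146,.150,.154):
    X=R.T@(np.array([.504,.268,z])-c);print(z,f*X[:2]/X[2]+[cx,cy])
for y in range(190,206):print(y,sc["color"][y,292])
```

```text
0.1 [291.74365901 217.25226117]
0.142 [291.92688803 198.79189011]
0.146 [291.94462319 197.00506804]
0.15 [291.96240876 195.2131675 ]
0.154 [291.98024495 193.41616682]
190 [29 58 40]
191 [32 60 42]
192 [26 54 38]
193 [13 16 14]
194 [13 11 13]
195 [15 14 14]
196 [28 19 12]
197 [49 27 14]
198 [50 29 15]
199 [57 31 15]
200 [58 33 16]
201 [55 29 17]
202 [55 31 18]
203 [54 31 17]
204 [55 31 18]
205 [54 30 15]
```

```bash
python3 -c "
from plant import manip
print(manip.job_done())"
```

```text
the job is handed in; nothing more can be done
None
```

The job is handed in: the inner lid is pressed home in the tin (it stopped at the expected height, and the knob top measured within about 2 mm of fully home), and the gripper holds the cover level about 3.5 cm above the knob, at 13.6 s with nothing else seen to move.

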